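Let the bowl-turning rack back one notch

ROBOT

A 6-joint arm with a two-finger parallel gripper is mounted at the origin on a cart in front of the work surface, level with it; the furniture and walls round the work are solid. World frame = base frame: x ahead of the robot, y to its left, z up, the work surface at z = 0. Lengths are in mm, angles in rad, forces in N, time in s.
With the tool pointing down it reaches from about 250 to 725 mm from the base axis. Payload 9.7 kg.
Tool frame: the origin (TCP) lies midway between the tips of the shut fingers; the grasp point (between the pads) lies 19 mm behind it; z points along the fingers, y is the line along which they close (so a half turn about z gives the same grasp; the last joint's range is limited). The gripper opens to 85 mm and grips with 20 to 120 N. Pads are 22 mm wide; open, the fingers measure 114 mm over their backs; the gripper's body (76 mm by 85 mm) begins 54 mm behind the grasp point. The pads swing forward as they close: fully open they stand 13 mm farther back than shut.
Start: joints at [1.34, 0.087, 0.176, 1.66, 0, 1.571], TCP at [125.813, 535.414, 231.284] pointing down, gripper open.
Joint ranges: [-3.13, 3.13], [-0.85, 1.81], [-1.15, 1.24], [-2.2, 2.28], [-1.44, 1.52], [-3.14, 3.14]. Speed limits (rad/s): [2.22, 2.22, 2.57, 3.14, 3.14, 3.14].

INTERFACE

Orientations are given as a rotation vector (axis times angle).
In Python, from bench import read_state, grab_frame, order gives the robot as it stands.
- The arm moves only by the tool jog_arm, never from a script. Its argument "increments" is one flat list of numbers, 5 for each row, row after row: the finger opening in m, from 0 to 0.0854, then the shift along the tool's x, y, z in m, then the turn about the tool's z in degrees. A call has 1 to 5 rows; each row is the pose to reach, as a shift and turn from the pose commanded when the call began, along the tool's axes at that moment; what a row does not reach only later rows make up. A row lasts 1/12 s, in which the tool goes at most 41.7 mm and 7.16 degrees, less where a joint would pass 70% of its speed; a pose out of reach is approached as far as the arm can. A call with a gripper value outside its range is refused whole. The fingers move at their own pace and stop on an object; "grip_force" is the grip in N (left out, the last holds). Time passes only in rows, so rows that repeat a pose let the fingers close. It gives the time, the measured TCP pose, the force, the opening and the grip force at its end, in the units of the state.
- read_state(): the state, without advancing time (a new reading comes with each control period).
- grab_frame(name): name is "scene" or "top"; returns a dict with "pixels" (384x512x3 uint8, blue, green, red), "fx", "fy", "cx", "cy" (pixels), "world_to_cam" (4x4, takes a point from world to camera coordinates). Camera axes: x right, y down, z forward; pixel columns grow to the right and rows downward; lengths in mm; the calibration is good to about 2 mm. A picture is of the moment at which its call begins. There is no depth.
- order.sign_off(): hands the job in; it is judged then, once.
The state is a dict: "time_s": time; "joint_pos": joint angles; "joint_vel": joint speeds; "effort": joint torques, N m; "eef_pos": TCP position; "orientation": TCP orientation; "ft_force": force on the tool from outside, world axes, zero at the start; "wrist_torque": the same for the moment, N m; "gripper_width": finger opening in mm; "gripper_force": force on a finger pad.
Only numpy, scipy, OpenCV 4.12 (cv2) and the standard library are available. Lean on these libraries where they do the work, as an engineer would, in place of code of your own. Each camera call takes 0.05 s, during which the arm holds its last target. There are 200 camera calls.

TASK

The turning rack with the four wet lacquer bowls has been wound one notch too far, so its board stands tilted. With a fingertip, push the ball lever of the ratchet pawl over to the left until the pawl has lifted out of the teeth and stays lying back, then push the left-hand spoke down so that the rack goes back by just one notch, and tip the pawl in again so that it sits at the bottom of the notch and locks the rack with the board level. Only push with the fingertips, grip nothing, do not touch the bowls, and leave the jar, dish, bottle and brush standing round the rack where they are.

Things in the scene. Friction and masses are not known exactly. Their poses are not given: they have to be found in the camera images.
- stand: Fixed stand of the turning rack: plank 270 x 150 x 25 mm, a steel bracket at either end. Origin on the table under its middle; x along the shaft, away from the spokes and robot (within 20 degrees), y left, z up. The shaft lies at y 0, z 120 mm. Front bracket at x -90 to -80 mm, up to z 208 mm on the right. Bowls at x -51 to 76 mm, within 70 mm of the shaft.
- wheel_centre (a point): Point on the shaft in the middle of the star of three spokes, nearest the robot; x -156, y 0, z 120 mm in the stand's frame. The spokes stand 120 degrees apart and have round wooden grips 14 mm thick between 51 and 100 mm from the shaft.
- ratchet_centre (a point): Point on the shaft in the middle of the steel ratchet wheel, 44 mm behind the spokes (x -112 mm in the stand's frame). The wheel is 112 mm across and 14 mm thick and has 12 teeth: a notch is 30 degrees, 0.524 rad.
- left_spoke_end (a point): Outer end of the left spoke, 100 mm from the shaft; the spoke runs straight from wheel_centre to here, along this point's z axis. At the start it points 18 to 26 degrees upward; with the board level it points 12 degrees downward. Pushing it down turns the rack back. The rack stays where it is left; about 2 N on the grip move it.
- pawl_pin (a point): Pivot of the pawl, in the plane of the ratchet wheel, to its right and above: x -112, y -48, z 188 mm in the stand's frame.
- pawl_ball (a point): Centre of the brass ball (22 mm across) that ends the pawl's lever, a steel rod 8 mm thick; 65 mm from pawl_pin. In the stand's frame it leans out to the right at the start (y -88, z 239 mm) and rests at y -15, z 244 mm when thrown over to the left. Less than 1 N moves it.
- pawl (a joint): Turn of the pawl about its pin (rad), growing as the ball goes left. 0: nose at the bottom of a notch; up to 0.2 when riding up a tooth; from 0.25 clear of the teeth. The ball's weight tips over at about 0.7 to 0.75: beyond, the pawl falls against its stop at 1.19 and stays; pushed back below this it falls into the teeth by itself.
- rack (a joint): Turn of the rack (board, bowls, ratchet wheel, spokes: one piece) in rad, positive with the left side up. 0: board level. Starts at 0.524 to 0.66, one notch too far. A seated pawl stops it going back (negative) past the notch but lets it go forward. Let down early, the pawl rests on the tooth's slope and the rack can still be pushed back until it locks.
- board_centre (a point): Middle of the wooden board (156 x 74 x 12 mm), on the shaft above the stand's origin. It carries four dark red wet bowls (62 mm across, 38 mm high) on wooden sticks, two above and two below the board. The bowls must not be touched.
- pigment_jar: Small round pigment jar, yellow with a black lid, 44 mm across, 71 mm high, standing to the left of the stand. Origin at the centre of its underside. Bystander.
- lacquer_dish: Small white dish of dark lacquer, 60 mm across, 22 mm high, to the left of the stand, nearer the robot than the jar. Origin at the centre of its underside. Bystander.
- dropper: Amber dropper bottle, 32 mm across, 102 mm high, to the right of the far end of the stand. Origin at the centre of its underside. Bystander.
- brush: Flat wooden lacquer brush lying on the table to the right of the stand, 33 x 182 x 9 mm, its length along its y axis. Origin at the centre of its underside. Bystander.

How it is judged:
By the outcome, as a careful person would: the job done as asked, in the order asked, and still so for the second after the job is handed in, with the robot touching nothing.
It also fails if it takes over 58 s, if anything falls off the work surface, if the arm or the gripper's body presses on something with over 40 N, if the wrist force passes 120 N, or if a joint passes its speed limit or range.

## Working session

There is one attempt and no reset: what is moved stays moved. The work goes in short steps, Python scripts to look and compute and a tool call to move; the robot and the scene stay as the last step left them, time stands still between calls to the robot, and variables do not carry over. Pictures are saved under pics/ and viewed, at most 10 in all, crops included, and the job is handed in when it is done.

Besides the shell and the picture viewer there is one more tool, called after "Call:" by a JSON object that holds its "fn" and its "kwargs", one argument or row to a line. jog_arm: Moves the arm, as the interface text tells. Its arguments: {"type":"object","properties":{"increments":{"type":"array"},"grip_force":{"type":"number"}},"required":["increments"]}

```bash
mkdir -p pics; ls; python3 - <<'E'
from bench import read_state, grab_frame
import cv2,numpy as np
print(read_state())
for n in("scene","top"):
    f=grab_frame(n); print(n,f['fx'],f['fy'],f['cx'],f['cy'],np.round(f['world_to_cam'],4).tolist())
    cv2.imwrite(f'pics/{n}0.png',cv2.resize(f['pixels'],None,fx=1.5,fy=1.5,interpolation=cv2.INTER_CUBIC))
E
```

```text
pics
{'time_s': 0.0, 'joint_pos': array([1.34000070e+00, 8.74462579e-02, 1.75110120e-01, 1.65977093e+00,
       1.07017802e-05, 1.57080596e+00]), 'joint_vel': array([ 0.00106762,  0.00081562, -0.00058417, -0.00012247,  0.00105665,
        0.0020132 ]), 'effort': array([ 1.54923328e-03, -5.20388210e+01,  4.64804363e+01,  1.62695500e-02,
        7.99039231e-05, -1.63815832e-05]), 'eef_pos': array([125.75896739, 535.19713694, 230.57832896]), 'orientation': array([-3.61725201e-01, -3.12053523e+00,  2.04317437e-03]), 'ft_force': array([0.24314745, 0.00195767, 0.16650229]), 'wrist_torque': array([-0.03468134, -0.00282744,  0.0103259 ]), 'gripper_force': 0.0, 'gripper_width': 84.9773782281518}
scene 446.8491832909361 446.8491832909361 256.8371307754226 191.63607122035992 [[0.541, -0.8409, 0.0124, -547.3817], [-0.5258, -0.3497, -0.7754, 332.8183], [0.6564, 0.4129, -0.6314, 948.2935], [0.0, 0.0, 0.0, 1.0]]
top 381.61970073341354 381.61970073341354 248.4577842369833 187.9733461123599 [[-0.0135, -0.9998, 0.0119, -276.9332], [-0.9985, 0.0128, -0.0533, 565.037], [0.0532, -0.0126, -0.9985, 1057.1109], [0.0, 0.0, 0.0, 1.0]]
```

View pics/scene0.png

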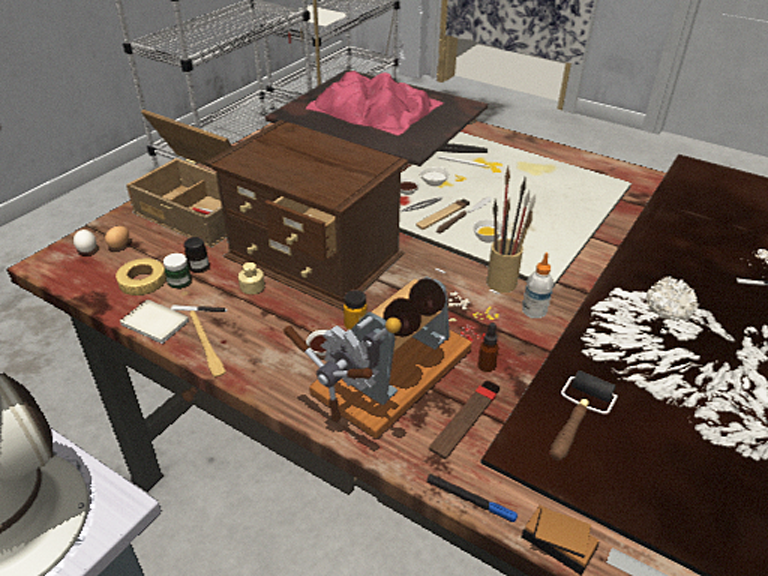

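View pics/top0.png

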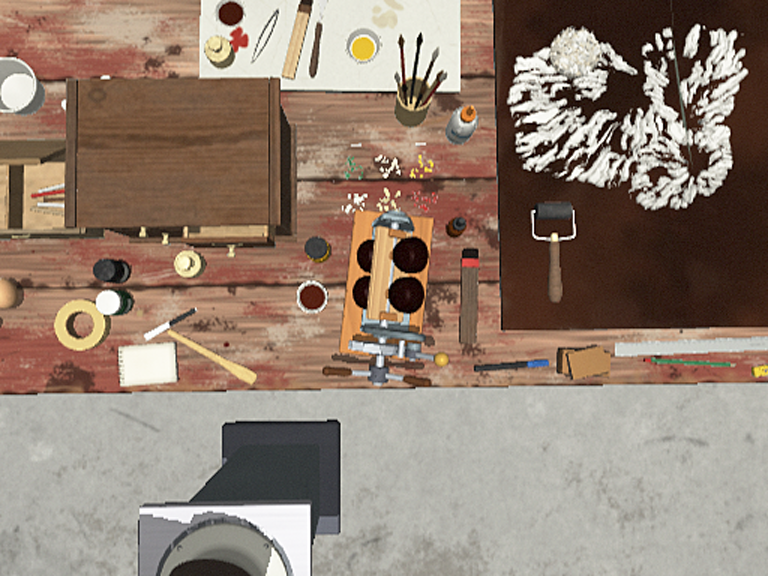

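The rack is at scene about (385,350) and top about (390,300) in the enlarged pictures. I'll enlarge those parts for exact points.

```bash
python3 - <<'E'
import cv2
from bench import grab_frame
f=grab_frame("scene")['pixels'];t=grab_frame("top")['pixels']
cv2.imwrite('pics/sc.png',cv2.resize(f[180:300,180:330],None,fx=5,fy=5,interpolation=cv2.INTER_CUBIC))
cv2.imwrite('pics/tc.png',cv2.resize(t[135:265,190:320],None,fx=4.6,fy=4.6,interpolation=cv2.INTER_CUBIC))
E
```

```text
(no output)
```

View pics/sc.png

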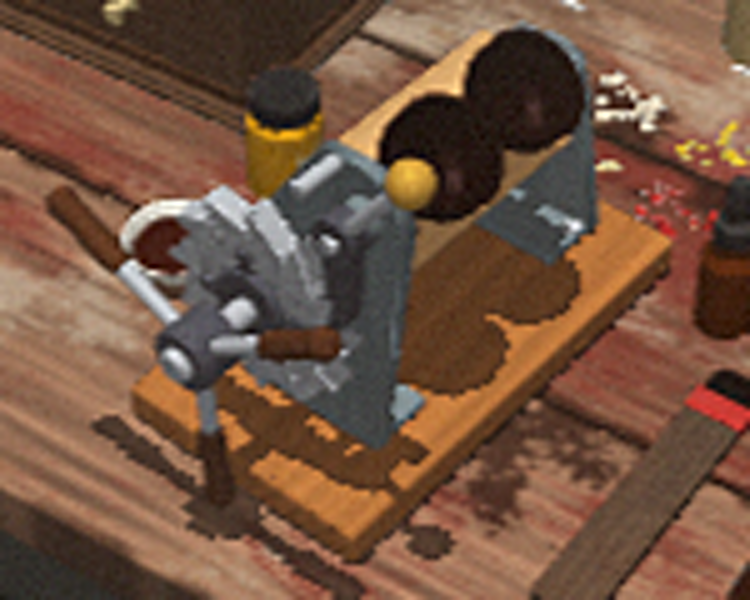

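View pics/tc.png

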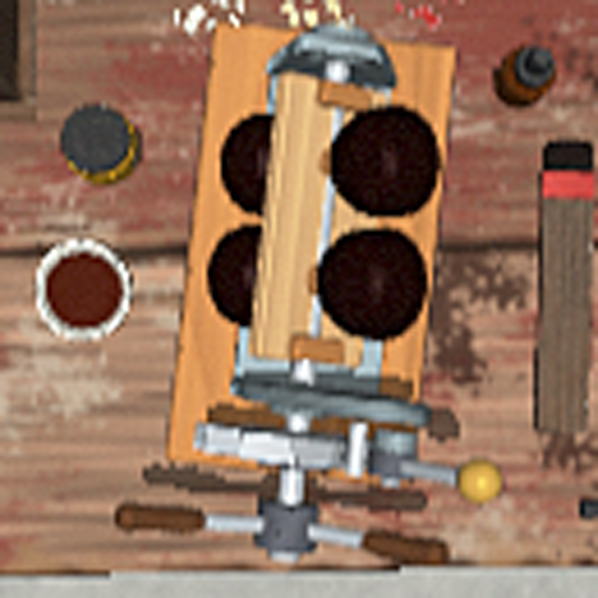

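Read-offs (crop pixels): the ball is at scene (411,185), top (480,481). The left spoke end is at scene (62,200), top (118,515). I also have the plank corners. Next I fit the stand pose and rack angle.

```bash
cat >geo.py <<'E'
import numpy as np
from scipy.optimize import least_squares
from bench import read_state, grab_frame
from scipy.spatial.transform import Rotation as R
W=np.array
def proj(f,p):
    c=f['world_to_cam']@np.r_[p,1]; return W([f['fx']*c[0]/c[2]+f['cx'],f['fy']*c[1]/c[2]+f['cy']])
def s2w(q,p):
    c,s=np.cos(q[2]),np.sin(q[2]); return W([q[0]+c*p[0]-s*p[1],q[1]+s*p[0]+c*p[1],p[2]])
def spoke(phi,r=100): return W([-156,r*np.cos(phi),120+r*np.sin(phi)])
E
python3 - <<'E'
from geo import *
S,T=grab_frame("scene"),grab_frame("top")
sc=lambda u,v:W([(u+.5)/5-.5+180,(v+.5)/5-.5+180]); tc=lambda u,v:W([(u+.5)/4.6-.5+190,(v+.5)/4.6-.5+135])
d=np.pi/180
def model(q):
    a=q[3]; L=a-12*d
    return [(S,W([-112,-88,239]),sc(411,185)),(T,W([-112,-88,239]),tc(480,481)),
     (S,spoke(L),sc(60,198)),(T,spoke(L),tc(119,515)),(S,spoke(L+120*d),sc(338,345)),(T,spoke(L+120*d),tc(446,551)),(S,spoke(L-120*d),sc(219,500)),
     (T,W([135,75,25]),tc(216,25)),(T,W([135,-75,25]),tc(455,45)),(T,W([-135,75,25]),tc(170,458)),
     (S,W([-135,-75,25]),sc(350,545)),(S,W([135,-75,25]),sc(668,240)),(S,W([-135,75,25]),sc(133,392))]
fun=lambda q:np.concatenate([proj(f,s2w(q,p))-m for f,p,m in model(q)])
r=least_squares(fun,[500,-300,0,.6],x_scale=[10,10,.1,.1],loss='soft_l1')
q=r.x;print(q,np.round(fun(q).reshape(-1,2),1).tolist())
np.save('q.npy',q)
for n,p in dict(wheel=[-156,0,120],ball=[-112,-88,239],ball2=[-112,-15,244],spoke=spoke(q[3]-12*d),spoke0=spoke(-12*d)).items(): print(n,s2w(q,W(p)).round(1))
s=read_state();M=R.from_rotvec(s['orientation']).as_matrix();print(M.round(3))
E
```

```text
[ 5.55856661e+02 -3.09175247e+02 -1.20414785e-01  6.47072195e-01] [[1.1, 0.8], [1.0, 0.2], [-1.3, -1.4], [-0.3, 0.6], [-0.3, -0.0], [0.5, 1.1], [0.4, -0.1], [-0.6, -0.9], [0.4, 0.5], [-1.2, 1.0], [1.0, -1.4], [1.6, -0.9], [-1.1, -1.5]]
wheel [ 401.  -290.4  120. ]
ball [ 434.1 -383.1  239. ]
ball2 [ 442.9 -310.6  244. ]
spoke [ 411.9 -200.5  162.4]
spoke0 [ 412.7 -193.3   99.2]
[[-0.973  0.229 -0.   ]
 [ 0.229  0.973 -0.   ]
 [-0.    -0.    -1.   ]]
```

The fit is good: residuals are about 1 px, rack about 0.647 and stand yaw −6.9°. After a −6.3° turn, the tool axes are stand −x, +y and −z. I'll shut the fingers, rise, align and go round the front.

Call:
{"fn": "jog_arm", "kwargs": {
  "increments": [0,0,0,-0.04,-6.3,0,0,0,-0.08,-6.3,0,0,0,-0.09,-6.3,0,0,0,-0.09,-6.3,0,0,0,-0.09,-6.3],
  "grip_force": 20
}}

```text
time_s: 0.72
eef_pos: [125.9, 535.8, 321.6]
orientation: [0.19, 3.136, 0.002]
ft_force: [-0.5, 0.3, -1.3]
gripper_width: 25.4
gripper_force: 0.0
```

Call:
{"fn": "jog_arm", "kwargs": {
  "increments": [0,-0.018,-0.036,0,0,0,-0.036,-0.072,0,0,0,-0.054,-0.108,0,0,0,-0.072,-0.144,0,0,0,-0.09,-0.18,0,0]
}}

```text
time_s: 1.13
eef_pos: [193.4, 343.9, 319.5]
orientation: [-0.188, -3.135, 0.003]
ft_force: [0.6, 0.2, 0.2]
gripper_width: 0.0
gripper_force: 0.0
```

```bash
cat >>geo.py <<'E'
def st():
    q=np.load('q.npy');s=read_state();d=s['eef_pos'][:2]-q[:2];c,n=np.cos(q[2]),np.sin(q[2])
    M=R.from_rotvec(s['orientation']).as_matrix()
    print('t',round(s['time_s'],2),'stand',W([c*d[0]+n*d[1],-n*d[0]+c*d[1],s['eef_pos'][2]]).round(1),'yaw err deg',round(np.degrees(np.arctan2(M[1,1],M[0,1])-q[2])-90,2),'F',s['ft_force'].round(2),'w',round(s['gripper_width'],1))
E
python3 -c "from geo import *;st()"
```

```text
t 1.13 stand [-438.3  604.8  319.5] yaw err deg 0.02 F [0.59 0.2  0.15] w 0.0
```

Call:
{"fn": "jog_arm", "kwargs": {
  "increments": [0,-0.019,-0.036,0,0,0,-0.038,-0.072,0,0,0,-0.057,-0.108,0,0,0,-0.076,-0.144,0,0,0,-0.095,-0.18,0,0]
}}

```text
time_s: 1.55
eef_pos: [265.7, 153.9, 319.9]
orientation: [-0.188, -3.135, 0.001]
ft_force: [1.1, 0.5, 0.0]
gripper_width: 0.2
gripper_force: 0.0
```

Call:
{"fn": "jog_arm", "kwargs": {
  "increments": [0,-0.019,-0.036,0,0,0,-0.038,-0.072,0,0,0,-0.057,-0.108,0,0,0,-0.076,-0.144,0,0,0,-0.095,-0.18,0,0]
}}

```text
time_s: 1.97
eef_pos: [338.2, -36.2, 320.0]
orientation: [-0.19, -3.135, -0.0]
ft_force: [1.7, 1.6, -0.1]
gripper_width: -0.2
gripper_force: 0.0
```

Call:
{"fn": "jog_arm", "kwargs": {
  "increments": [0,-0.014,-0.038,0,0,0,-0.028,-0.076,0,0,0,-0.042,-0.114,0,0,0,-0.056,-0.152,0,0,0,-0.07,-0.19,0,0]
}}

```text
time_s: 2.38
eef_pos: [384.6, -233.3, 319.7]
orientation: [-0.191, -3.134, -0.001]
ft_force: [0.8, 1.1, 0.2]
gripper_width: -0.0
gripper_force: 0.0
```

Call:
{"fn": "jog_arm", "kwargs": {
  "increments": [0,-0.014,-0.038,0,0,0,-0.028,-0.076,0,0,0,-0.042,-0.114,0,0,0,-0.056,-0.152,0,0,0,-0.068,-0.19,0,0]
}}

```text
time_s: 2.8
eef_pos: [429.6, -429.8, 319.2]
orientation: [-0.19, -3.134, -0.003]
ft_force: [1.1, 0.4, 0.6]
gripper_width: -0.1
gripper_force: 0.0
```

```bash
python3 -c "from geo import *;st()"
```

```text
t 2.8 stand [-110.9 -134.9  319.2] yaw err deg -0.04 F [1.09 0.41 0.62] w -0.1
```

Call:
{"fn": "jog_arm", "kwargs": {
  "increments": [0,0.001,-0.004,0.02,0,0,0.001,-0.004,0.05,0,0,0.001,-0.004,0.08,0,0,0.001,-0.004,0.09,0,0,0.001,-0.004,0.09,0]
}}

```text
time_s: 3.22
eef_pos: [427.0, -430.7, 225.9]
orientation: [-0.19, -3.13, -0.008]
ft_force: [0.0, 1.0, 0.5]
gripper_width: -0.2
gripper_force: 0.0
```

```bash
python3 - <<'E'
from geo import *;st()
import cv2
f=grab_frame("scene")['pixels'];t=grab_frame("top")['pixels']
a=cv2.resize(f[150:300,170:320],(500,500),interpolation=cv2.INTER_CUBIC)
b=cv2.resize(t[180:270,200:320],(300,225),interpolation=cv2.INTER_CUBIC)
o=np.zeros((500,800,3),np.uint8);o[:,:500]=a;o[:225,500:]=b;cv2.imwrite('pics/a1.png',o)
E
```

```text
t 3.22 stand [-113.4 -136.1  225.9] yaw err deg -0.04 F [0.01 1.01 0.53] w -0.2
```

View pics/a1.png

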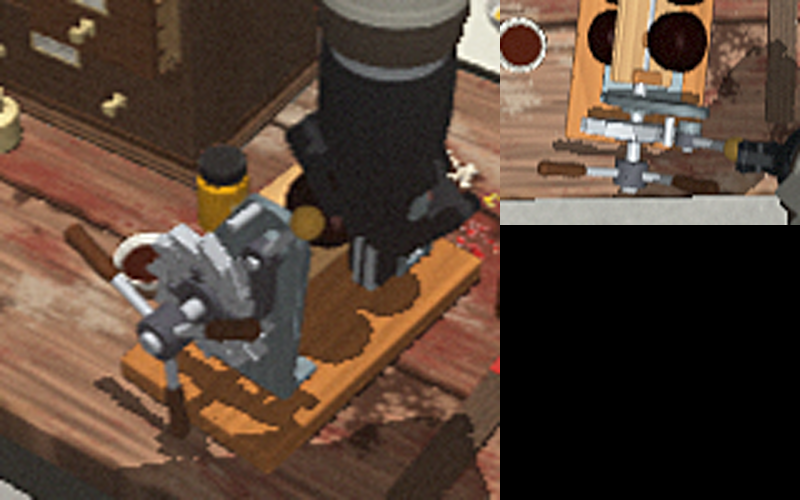

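The finger stands to the right of the ball: ball at (308,222) in the picture, tip at (370,280). The knuckles are wide, so I raise the tip to about 234 mm before pushing left slowly.

Call:
{"fn": "jog_arm", "kwargs": {
  "increments": [0,-0.001,0,-0.007,0,0,-0.001,0.004,-0.007,0,0,-0.001,0.008,-0.007,0,0,-0.001,0.014,-0.007,0,0,-0.001,0.02,-0.007,0]
}}

```text
time_s: 3.73
eef_pos: [431.8, -411.4, 238.7]
orientation: [0.19, 3.135, -0.001]
ft_force: [-0.2, -0.1, 1.0]
gripper_width: -0.2
gripper_force: 0.0
```

Call:
{"fn": "jog_arm", "kwargs": {
  "increments": [0,0,0.006,0,0,0,0,0.012,0,0,0,0,0.018,0,0,0,0,0.024,0,0,0,0,0.03,0,0]
}}

```text
time_s: 4.15
eef_pos: [435.3, -386.9, 245.3]
orientation: [0.193, 3.128, -0.026]
ft_force: [-10.2, -25.9, 49.4]
gripper_width: -0.3
gripper_force: 23.4
```

```bash
python3 - <<'E'
from geo import *;st()
E
```

```text
t 4.15 stand [-110.4  -91.6  245.3] yaw err deg -0.18 F [-10.22 -25.95  49.43] w -0.3
```

The tip was too high and rode up onto the ball. I lift off, go back right and look.

Call:
{"fn": "jog_arm", "kwargs": {
  "increments": [0,0,0,-0.02,0,0,0,0,-0.03,0,0,0,-0.02,-0.03,0,0,0,-0.05,-0.03,0,0,0,-0.05,-0.03,0]
}}

```text
time_s: 4.57
eef_pos: [428.8, -434.6, 267.5]
orientation: [-0.192, -3.135, 0.001]
ft_force: [0.7, -0.2, -0.3]
gripper_width: 0.2
gripper_force: 0.0
```

```bash
python3 - <<'E'
from geo import *;st()
import cv2
f=grab_frame("scene")['pixels'];t=grab_frame("top")['pixels']
a=cv2.resize(f[150:300,170:320],(500,500),interpolation=cv2.INTER_CUBIC)
b=cv2.resize(t[180:270,200:320],(300,225),interpolation=cv2.INTER_CUBIC)
o=np.zeros((500,800,3),np.uint8);o[:,:500]=a;o[:225,500:]=b;cv2.imwrite('pics/a2.png',o)
E
```

```text
t 4.57 stand [-111.1 -139.8  267.5] yaw err deg -0.1 F [ 0.72 -0.23 -0.29] w 0.2
```

View pics/a2.png

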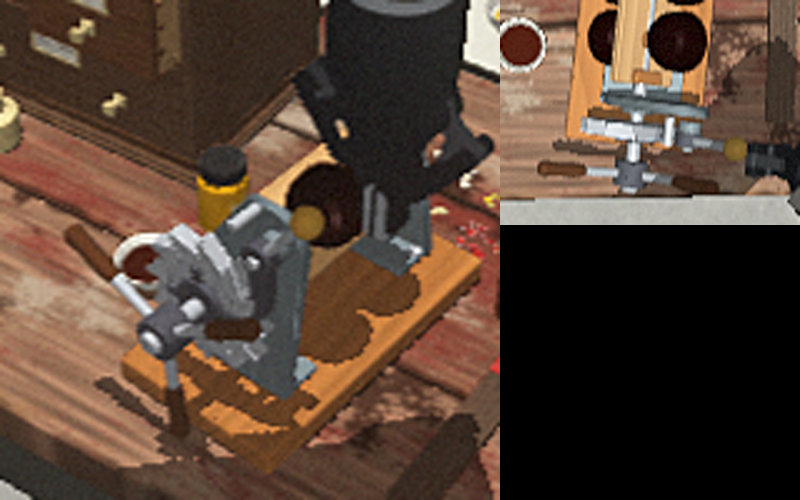

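The ball is unmoved at (308,222). This time I start about 13 mm below its centre and follow its arc.

Call:
{"fn": "jog_arm", "kwargs": {
  "increments": [0,0,0,0.02,0,0,0,0,0.035,0,0,0,0,0.043,0,0,0,0.005,0.043,0,0,0,0.01,0.043,0]
}}

```text
time_s: 5.08
eef_pos: [430.4, -420.9, 225.5]
orientation: [-0.189, -3.136, -0.001]
ft_force: [0.5, -0.3, 1.1]
gripper_width: -0.2
gripper_force: 0.0
```

Call:
{"fn": "jog_arm", "kwargs": {
  "increments": [0,0,0.004,0,0,0,0,0.008,0,0,0,0,0.012,0,0,0,0,0.015,0,0,0,0,0.018,0,0]
}}

```text
time_s: 5.5
eef_pos: [432.7, -403.7, 225.7]
orientation: [0.189, 3.135, -0.001]
ft_force: [0.0, 0.2, -1.0]
gripper_width: -0.1
gripper_force: 0.0
```

```bash
python3 - <<'E'
from geo import *;st()
E
```

```text
t 5.5 stand [-110.9 -108.7  225.7] yaw err deg -0.02 F [ 0.03  0.21 -1.02] w -0.1
```

Call:
{"fn": "jog_arm", "kwargs": {
  "increments": [0,0,0.004,-0.002,0,0,0,0.008,-0.004,0,0,0,0.012,-0.006,0,0,0,0.016,-0.008,0,0,0,0.02,-0.009,0]
}}

```text
time_s: 5.92
eef_pos: [435.1, -383.8, 234.7]
orientation: [0.19, 3.136, -0.0]
ft_force: [0.2, -1.2, 0.3]
gripper_width: -0.1
gripper_force: 0.2
```

```bash
python3 - <<'E'
from geo import *;st()
import cv2
f=grab_frame("scene")['pixels'];t=grab_frame("top")['pixels']
a=cv2.resize(f[150:300,170:320],(500,500),interpolation=cv2.INTER_CUBIC)
b=cv2.resize(t[180:270,200:320],(300,225),interpolation=cv2.INTER_CUBIC)
o=np.zeros((500,800,3),np.uint8);o[:,:500]=a;o[:225,500:]=b;cv2.imwrite('pics/a3.png',o)
E
```

```text
t 5.92 stand [-110.9  -88.6  234.7] yaw err deg -0.03 F [ 0.24 -1.16  0.27] w -0.1
```

View pics/a3.png

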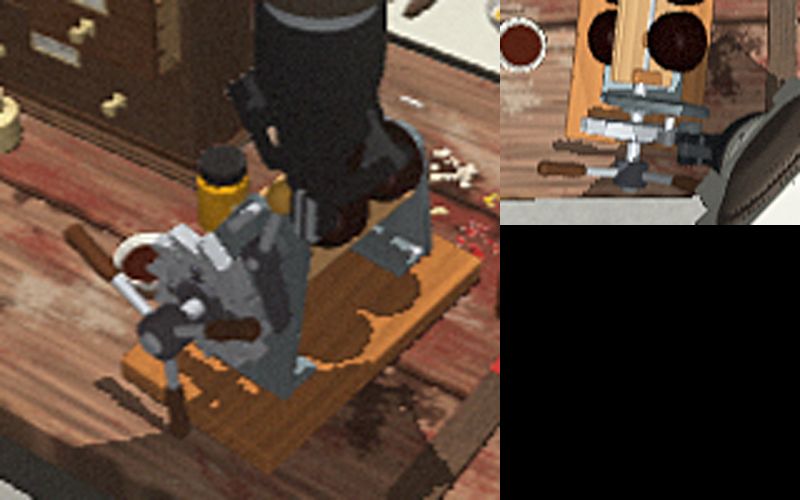

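The ball (282,190) is moving left ahead of the fingertip. I continue past the tipping point.

Call:
{"fn": "jog_arm", "kwargs": {
  "increments": [0,0,0.004,-0.002,0,0,0,0.008,-0.003,0,0,0,0.012,-0.003,0,0,0,0.016,-0.003,0,0,0,0.02,-0.003,0]
}}

```text
time_s: 6.43
eef_pos: [437.5, -363.9, 237.2]
orientation: [-0.19, -3.136, -0.0]
ft_force: [0.7, 0.3, 0.3]
gripper_width: -0.1
gripper_force: 0.0
```

Call:
{"fn": "jog_arm", "kwargs": {
  "increments": [0,0,0.004,0,0,0,0,0.008,0,0,0,0,0.012,0,0,0,0,0.016,0,0,0,0,0.018,0,0]
}}

```text
time_s: 6.85
eef_pos: [439.7, -345.9, 237.3]
orientation: [0.189, 3.136, 0.0]
ft_force: [0.7, 0.0, 0.0]
gripper_width: -0.0
gripper_force: 0.0
```

Call:
{"fn": "jog_arm", "kwargs": {
  "increments": [0,0,0,0,0,0,0,-0.01,0,0,0,0,-0.03,-0.02,0,0,0,-0.05,-0.05,0,0,0,-0.05,-0.08,0]
}}

```text
time_s: 7.27
eef_pos: [432.5, -399.0, 316.6]
orientation: [-0.192, -3.133, -0.001]
ft_force: [0.4, -0.6, -0.1]
gripper_width: 0.4
gripper_force: 0.0
```

```bash
python3 - <<'E'
from geo import *;st()
import cv2
f=grab_frame("scene")['pixels'];t=grab_frame("top")['pixels']
a=cv2.resize(f[150:300,170:320],(500,500),interpolation=cv2.INTER_CUBIC)
b=cv2.resize(t[180:270,200:320],(300,225),interpolation=cv2.INTER_CUBIC)
o=np.zeros((500,800,3),np.uint8);o[:,:500]=a;o[:225,500:]=b;cv2.imwrite('pics/a4.png',o)
E
```

```text
t 7.27 stand [-111.7 -104.   316.6] yaw err deg -0.13 F [ 0.44 -0.55 -0.12] w 0.4
```

View pics/a4.png

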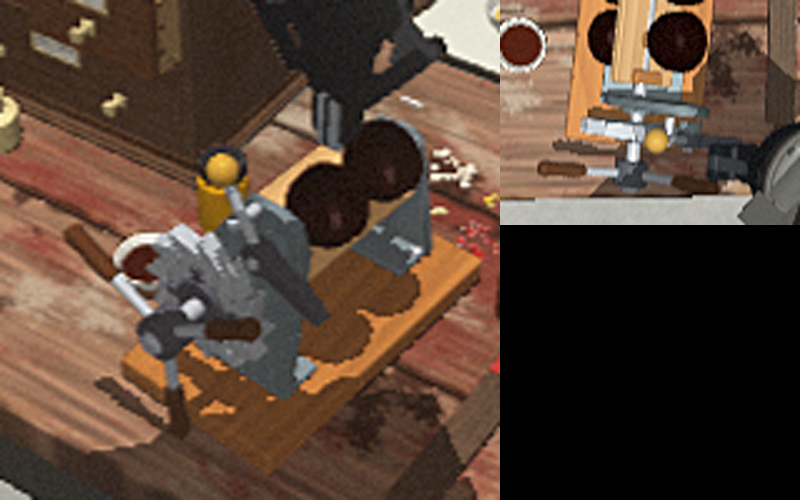

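The pawl lies thrown over (ball at (222,167)), and the rack is unmoved. Now I go above the left spoke.

Call:
{"fn": "jog_arm", "kwargs": {
  "increments": [0,0.009,0.035,0,0,0,0.018,0.07,0,0,0,0.027,0.105,0,0,0,0.036,0.14,0,0,0,0.046,0.173,0,0]
}}

```text
time_s: 7.78
eef_pos: [408.3, -217.9, 316.8]
orientation: [-0.191, -3.136, -0.0]
ft_force: [0.6, 0.8, 1.1]
gripper_width: 0.0
gripper_force: 0.0
```

Call:
{"fn": "jog_arm", "kwargs": {
  "increments": [0,0,0,0.03,0,0,0,0,0.06,0,0,0,0,0.09,0,0,0,0,0.12,0,0,0,0,0.135,0]
}}

```text
time_s: 8.2
eef_pos: [407.7, -218.7, 178.4]
orientation: [-0.189, -3.133, -0.002]
ft_force: [0.2, 0.4, 0.0]
gripper_width: -0.2
gripper_force: 0.0
```

```bash
python3 - <<'E'
from geo import *;st()
E
```

```text
t 8.2 stand [-158.    72.   178.4] yaw err deg -0.02 F [0.17 0.37 0.03] w -0.2
```

Call:
{"fn": "jog_arm", "kwargs": {
  "increments": [0,0,0,0.008,0,0,0,0,0.014,0,0,0,0,0.02,0,0,0,0,0.026,0,0,0,0,0.032,0]
}}

```text
time_s: 8.62
eef_pos: [409.4, -219.2, 151.0]
orientation: [0.19, 3.134, -0.001]
ft_force: [-0.3, 0.9, 2.1]
gripper_width: -0.4
gripper_force: 1.0
```

Call:
{"fn": "jog_arm", "kwargs": {
  "increments": [0,0,0,0.006,0,0,0,0,0.012,0,0,0,0,0.017,0,0,0,0,0.021,0,0,0,0,0.024,0]
}}

```text
time_s: 9.03
eef_pos: [408.7, -218.7, 125.8]
orientation: [-0.19, -3.136, -0.0]
ft_force: [0.4, 2.0, 2.6]
gripper_width: -0.2
gripper_force: 1.1
```

```bash
python3 - <<'E'
from geo import *;st()
import cv2
f=grab_frame("scene");t=grab_frame("top");q=np.load('q.npy')
# predicted spoke-end pixels for rack angles, drawn over enlarged crops
def show(f,x0,y0,w,h,s):
    a=cv2.resize(f['pixels'][y0:y0+h,x0:x0+w],None,fx=s,fy=s,interpolation=cv2.INTER_CUBIC)
    for r,c in ((0,(0,255,0)),(.1,(0,255,255)),(.2,(255,0,255))):
        for k in (0,120,-120):
            p=proj(f,s2w(q,spoke(r-.2094+k*np.pi/180)))-[x0,y0]
            cv2.circle(a,tuple(int(v) for v in (p+.5)*s-.5),3,c,1)
    return a
a=show(f,180,180,110,120,5)
b=show(t,205,210,60,60,4)
o=np.zeros((600,800,3),np.uint8);o[:,:550]=a;o[:240,555:795]=b;cv2.imwrite('pics/a5.png',o)
E
```

```text
t 9.03 stand [-157.    72.1  125.8] yaw err deg -0.02 F [0.43 1.96 2.64] w -0.2
```

View pics/a5.png

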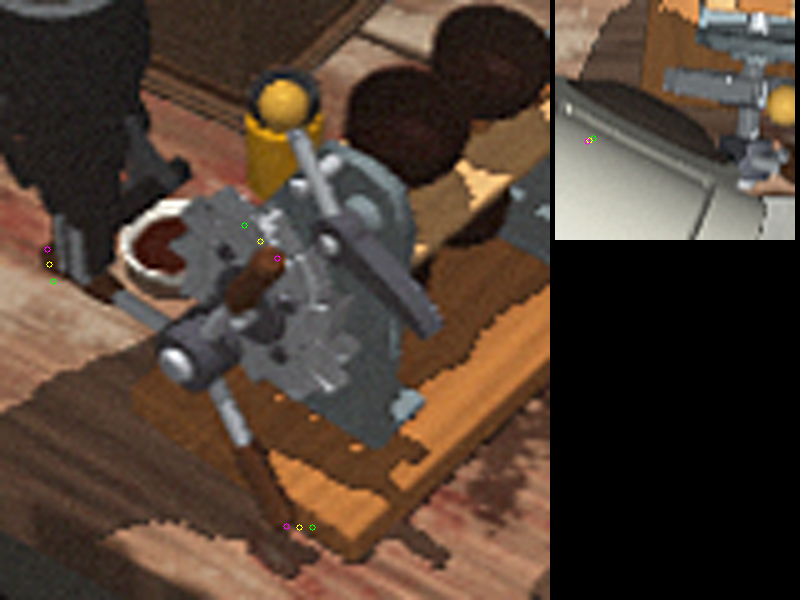

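The rack is now at about 0.18: the lower spoke end at (290,522) and the upper at (270,255) both agree, as does the finger height. I go on to about 0.07, then lift off.

Call:
{"fn": "jog_arm", "kwargs": {
  "increments": [0,0,0,0.002,0,0,0,0,0.004,0,0,0,0,0.006,0,0,0,0,0.007,0,0,0,0,0.007,0]
}}

```text
time_s: 9.55
eef_pos: [408.7, -218.8, 119.0]
orientation: [-0.19, -3.136, -0.0]
ft_force: [-0.4, 1.4, 1.4]
gripper_width: 0.1
gripper_force: 0.4
```

```bash
python3 - <<'E'
from geo import *;st()
E
```

```text
t 9.55 stand [-157.   72.  119.] yaw err deg -0.03 F [-0.41  1.39  1.36] w 0.1
```

Call:
{"fn": "jog_arm", "kwargs": {
  "increments": [0,0,0,-0.03,0,0,0,0,-0.07,0,0,0,0,-0.11,0,0,0,0,-0.15,0,0,0,0,-0.19,0]
}}

```text
time_s: 9.97
eef_pos: [408.4, -218.8, 311.2]
orientation: [0.19, 3.136, -0.001]
ft_force: [0.5, -0.4, -0.1]
gripper_width: 0.1
gripper_force: 0.0
```

```bash
python3 - <<'E'
from geo import *;st()
import cv2
q=np.load('q.npy')
for n in("scene","top"):
    f=grab_frame(n);h=cv2.cvtColor(f['pixels'],cv2.COLOR_BGR2HSV)
    p0=proj(f,s2w(q,W([-112,-15,244])));print(n,'pred ball',p0.round(1))
    m=cv2.inRange(h,(18,110,90),(32,255,255));x,y=p0.astype(int)
    sub=m[y-9:y+10,x-9:x+10];ys,xs=np.nonzero(sub);print(len(xs),xs.mean()+x-9,ys.mean()+y-9)
E
```

```text
t 9.97 stand [-157.2   72.   311.2] yaw err deg -0.03 F [ 0.46 -0.37 -0.13] w 0.1
scene pred ball [236.5 200.7]
130 235.75384615384615 202.9
top pred ball [262.3 236. ]
72 262.2916666666667 235.76388888888889
```

Call:
{"fn": "jog_arm", "kwargs": {
  "increments": [0,-0.02,-0.012,0,0,0,-0.045,-0.03,0,0,0,-0.045,-0.032,0.02,0,0,-0.045,-0.032,0.05,0,0,-0.045,-0.032,0.078,0]
}}

```text
time_s: 10.48
eef_pos: [450.1, -256.7, 229.5]
orientation: [-0.19, -3.136, 0.0]
ft_force: [0.5, -0.7, -0.1]
gripper_width: -0.2
gripper_force: 0.0
```

Call:
{"fn": "jog_arm", "kwargs": {
  "increments": [0,0,0,0,0,0,0,-0.006,0,0,0,0,-0.012,0,0,0,0,-0.018,0,0,0,0,-0.024,0,0]
}}

```text
time_s: 10.9
eef_pos: [447.1, -281.0, 233.3]
orientation: [0.19, 3.133, -0.002]
ft_force: [0.6, -0.2, 1.8]
gripper_width: -0.2
gripper_force: 0.0
```

```bash
python3 - <<'E'
from geo import *;st()
E
```

```text
t 10.9 stand [-111.3   14.9  233.3] yaw err deg -0.03 F [ 0.58 -0.25  1.76] w -0.2
```

Call:
{"fn": "jog_arm", "kwargs": {
  "increments": [0,0,-0.004,0.002,0,0,0,-0.008,0.001,0,0,0,-0.012,0,0,0,0,-0.016,-0.001,0,0,0,-0.02,-0.002,0]
}}

```text
time_s: 11.32
eef_pos: [444.2, -300.1, 233.5]
orientation: [0.19, 3.136, -0.0]
ft_force: [0.6, -0.5, 0.4]
gripper_width: 0.1
gripper_force: 0.2
```

Call:
{"fn": "jog_arm", "kwargs": {
  "increments": [0,0,-0.004,-0.001,0,0,0,-0.008,-0.002,0,0,0,-0.012,-0.003,0,0,0,-0.016,-0.003,0,0,0,-0.02,-0.003,0]
}}

```text
time_s: 11.73
eef_pos: [441.8, -320.0, 236.3]
orientation: [0.19, 3.136, -0.0]
ft_force: [-0.5, 0.5, -0.9]
gripper_width: -0.1
gripper_force: 0.0
```

```bash
cat >ball.py <<'E'
from geo import *
import cv2
st();q=np.load('q.npy')
for n in("scene","top"):
    f=grab_frame(n);h=cv2.cvtColor(f['pixels'],cv2.COLOR_BGR2HSV)
    m=cv2.inRange(h,(18,110,90),(32,255,255))
    for y in(-88,-70,-48,-30,-15):
        p=proj(f,s2w(q,W([-112,y,188+np.sqrt(65**2-(y+48)**2)])));u,v=p.astype(int);print(n,y,p.round(),cv2.countNonZero(m[v-4:v+5,u-4:u+5]))
E
python3 ball.py
```

```text
t 11.73 stand [-111.9  -24.4  236.3] yaw err deg -0.02 F [-0.47  0.53 -0.89] w -0.1
scene -88 [263. 217.] 0
scene -70 [256. 210.] 7
scene -48 [248. 204.] 58
scene -30 [242. 201.] 2
scene -15 [236. 201.] 0
top -88 [295. 239.] 0
top -70 [287. 239.] 0
top -48 [278. 238.] 0
top -30 [269. 237.] 0
top -15 [262. 236.] 0
```

Call:
{"fn": "jog_arm", "kwargs": {
  "increments": [0,0,-0.003,0,0,0,0,-0.006,0,0,0,0,-0.009,0,0,0,0,-0.012,0,0,0,0,-0.012,0,0]
}}

```text
time_s: 12.25
eef_pos: [440.3, -332.0, 236.2]
orientation: [-0.19, -3.136, 0.0]
ft_force: [-0.6, 0.1, -0.4]
gripper_width: -0.2
gripper_force: 0.0
```

```bash
python3 ball.py|grep -v top
```

```text
t 12.25 stand [-112.   -36.5  236.2] yaw err deg -0.04 F [-0.58  0.13 -0.39] w -0.2
scene -88 [263. 217.] 64
scene -70 [256. 210.] 1
scene -48 [248. 204.] 0
scene -30 [242. 201.] 0
scene -15 [236. 201.] 0
```

The pawl fell back in. Now back to the spoke to press it until it locks.

Call:
{"fn": "jog_arm", "kwargs": {
  "increments": [0,0,0.02,-0.01,0,0,0.005,0.04,-0.03,0,0,0.025,0.07,-0.03,0,0,0.045,0.1,-0.03,0,0,0.045,0.108,-0.03,0]
}}

```text
time_s: 12.77
eef_pos: [406.6, -215.7, 267.6]
orientation: [0.188, 3.135, 0.0]
ft_force: [-0.9, 0.9, -0.0]
gripper_width: 0.1
gripper_force: 0.0
```

Call:
{"fn": "jog_arm", "kwargs": {
  "increments": [0,0,0,0.035,0,0,0,0,0.07,0,0,0,0,0.105,0,0,0,0,0.13,0,0,0,0,0.138,0]
}}

```text
time_s: 13.18
eef_pos: [407.2, -217.8, 124.4]
orientation: [-0.189, -3.131, -0.003]
ft_force: [-0.4, 0.3, 0.6]
gripper_width: -0.1
gripper_force: 0.0
```

Call:
{"fn": "jog_arm", "kwargs": {
  "increments": [0,0,0,0.002,0,0,0,0,0.004,0,0,0,0,0.006,0,0,0,0,0.008,0,0,0,0,0.008,0]
}}

```text
time_s: 13.6
eef_pos: [409.2, -219.1, 121.1]
orientation: [0.19, 3.135, -0.001]
ft_force: [0.2, -0.3, -0.9]
gripper_width: -0.2
gripper_force: 0.0
```

```bash
python3 -c "from geo import *;st()"
```

```text
t 13.6 stand [-156.4   71.8  121.1] yaw err deg -0.02 F [ 0.22 -0.3  -0.86] w -0.2
```

Call:
{"fn": "jog_arm", "kwargs": {
  "increments": [0,0,0,0.001,0,0,0,0,0.002,0,0,0,0,0.003,0,0,0,0,0.004,0,0,0,0,0.005,0]
}}

```text
time_s: 14.02
eef_pos: [409.0, -219.0, 115.5]
orientation: [0.19, 3.135, -0.001]
ft_force: [0.5, -0.5, 1.5]
gripper_width: 0.1
gripper_force: 1.0
```

```bash
python3 -c "from geo import *;st()"
```

```text
t 14.02 stand [-156.6   71.9  115.5] yaw err deg -0.03 F [ 0.47 -0.55  1.46] w 0.1
```

Call:
{"fn": "jog_arm", "kwargs": {
  "increments": [0,0,0,0.0005,0,0,0,0,0.001,0,0,0,0,0.0015,0,0,0,0,0.002,0,0,0,0,0.002,0]
}}

```text
time_s: 14.43
eef_pos: [408.8, -218.9, 113.3]
orientation: [0.19, 3.136, -0.0]
ft_force: [0.5, -1.0, 1.8]
gripper_width: 0.2
gripper_force: 1.0
```

```bash
python3 -c "from geo import *;st()"
```

```text
t 14.43 stand [-156.8   72.   113.3] yaw err deg -0.02 F [ 0.47 -0.98  1.85] w 0.2
```

Call:
{"fn": "jog_arm", "kwargs": {
  "increments": [0,0,0,0.0005,0,0,0,0,0.001,0,0,0,0,0.0015,0,0,0,0,0.0015,0,0,0,0,0.0015,0]
}}

```text
time_s: 14.85
eef_pos: [408.9, -219.0, 112.4]
orientation: [0.19, 3.135, -0.001]
ft_force: [0.2, -1.2, 7.3]
gripper_width: 0.2
gripper_force: 3.4
```

```bash
python3 - <<'E'
from geo import *;st()
import cv2
f=grab_frame("scene");q=np.load('q.npy')
x0,y0=180,180
a=cv2.resize(f['pixels'][y0:300,x0:300],None,fx=5,fy=5,interpolation=cv2.INTER_CUBIC)
for r,c in ((-.1,(255,0,255)),(0,(0,255,0)),(.1,(0,255,255))):
    for k in (0,120,-120):
        p=proj(f,s2w(q,spoke(r-.2094+k*np.pi/180)))-[x0,y0]
        cv2.circle(a,tuple(int(v) for v in (p+.5)*5-.5),3,c,1)
cv2.imwrite('pics/a6.png',a)
E
```

```text
t 14.85 stand [-156.7   71.8  112.4] yaw err deg -0.03 F [ 0.15 -1.22  7.32] w 0.2
```

View pics/a6.png

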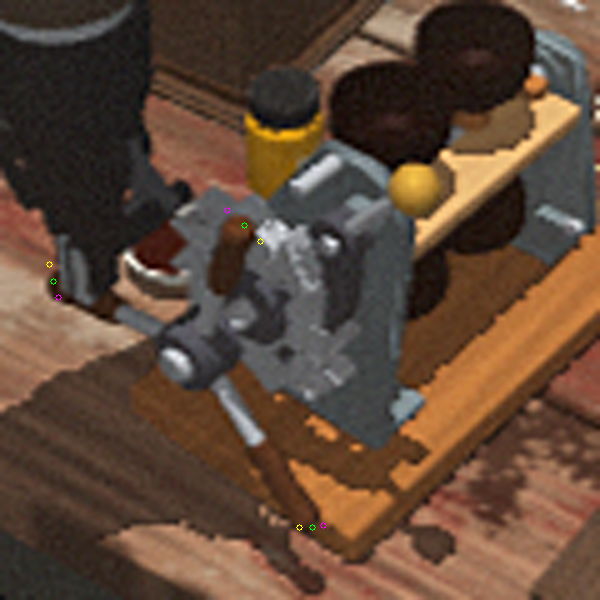

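The board is level, the ball sits at (415,190) on the right, and the upper spoke end matches the zero mark. The force rose to 7 N, so the rack is locked. I press slightly more, then lift clear.

Call:
{"fn": "jog_arm", "kwargs": {
  "increments": [0,0,0,0.001,0,0,0,0,0.001,0,0,0,0,0.001,0,0,0,0,0.001,0,0,0,0,0.001,0]
}}

```text
time_s: 15.32
eef_pos: [409.0, -219.1, 111.9]
orientation: [0.19, 3.135, -0.002]
ft_force: [-2.9, -1.0, 10.6]
gripper_width: -0.1
gripper_force: 5.2
```

Call:
{"fn": "jog_arm", "kwargs": {
  "increments": [0,0,0,-0.01,0,0,0,0,-0.04,0,0,0,0,-0.08,0,0,0,0,-0.12,0,0,0,0,-0.16,0]
}}

```text
time_s: 15.73
eef_pos: [408.1, -218.3, 272.5]
orientation: [-0.19, -3.135, -0.001]
ft_force: [1.1, -0.8, 0.7]
gripper_width: -0.0
gripper_force: 0.0
```

Call:
{"fn": "jog_arm", "kwargs": {
  "increments": [0,0.03,0.02,0,0,0,0.06,0.04,0,0,0,0.06,0.06,0,0,0,0.06,0.06,0,0,0,0.06,0.06,0,0]
}}

```text
time_s: 16.15
eef_pos: [356.3, -151.4, 271.1]
orientation: [0.187, 3.136, -0.0]
ft_force: [0.7, -0.9, -0.5]
gripper_width: 0.1
gripper_force: 0.0
```

```bash
python3 - <<'E'
from geo import *;st()
import cv2
f=grab_frame("scene");q=np.load('q.npy')
x0,y0=180,180
a=cv2.resize(f['pixels'][y0:300,x0:300],None,fx=5,fy=5,interpolation=cv2.INTER_CUBIC)
for r,c in ((-.1,(255,0,255)),(0,(0,255,0)),(.1,(0,255,255))):
    for k in (0,120,-120):
        p=proj(f,s2w(q,spoke(r-.2094+k*np.pi/180)))-[x0,y0]
        cv2.circle(a,tuple(int(v) for v in (p+.5)*5-.5),3,c,1)
cv2.imwrite('pics/a7.png',a)
E
```

```text
t 16.15 stand [-217.1  132.6  271.1] yaw err deg 0.07 F [ 0.71 -0.94 -0.52] w 0.1
```

```bash
python3 ball.py|grep scene; python3 -c "from bench import order;print(order.sign_off())"
```

```text
scene -88 [263. 217.] 72
scene -70 [256. 210.] 1
scene -48 [248. 204.] 0
scene -30 [242. 201.] 7
scene -15 [236. 201.] 0
the job is handed in; nothing more can be done
None
```

The job is handed in at about 16 s: the rack is back one notch, the board level and the pawl locked, though on the first try at the lever the fingertip rode up onto the ball (about 57 N at the wrist, no visible shift) before the second push threw it over.

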